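# Slide the power bank under the charging dock's bridge

### The job

Using only the fingertips or the outside of the fingers, push the blue power bank flat along the desk, short end first, between the flared lips of the white charging dock and under its orange bridge, until it is fully home against the end stop. Do not lift it, tip it or ram it, leave everything else on the desk where it is, and finish with the hand clear.

Things in the scene. Friction and masses are not known exactly. Their poses are not given: they have to be found in the camera images.
- bank: Blue laptop power bank with a black panel on top, a rigid flat slab 160 (x) x 100 (y) x 20 (z) mm, 0.3 to 0.55 kg, lying flat on the desk. Origin: centre of its underside. Its x axis is its long axis and at the start points roughly towards the dock (nose at +80 mm along x, tail at -80 mm). It slides freely on the desk; pushing it takes about 1 to 5 N.
- dock: White charging dock with an orange bridge, fixed to the desk (it cannot move). It has no floor: the power bank slides on the desk. Origin: on the desk where the power bank's origin lies when fully home. Its x axis is the sliding direction (mouth to end stop), roughly towards the robot's right; z up. Home, the power bank's tail is at x = -80 mm, 30 mm outside the lips.
- mouth (a point): Point on the desk in the middle of the dock's mouth, at x = -50 mm in the dock's frame. The mouth is 139 mm wide; the flared lips (25 mm high, at most 150 mm across outside) narrow to 108 mm at x = -13 mm, the start of the side rails, which run from x = -10 to 80 mm with inner faces at y = +-55 mm (5 mm clearance each side of the power bank), 12 mm thick, 25 mm high.
- bridge (a point): Middle of the underside of the orange bridge, which spans the rails: x = 0 to 36 mm, y = +-67 mm in the dock's frame, underside 25 mm above the desk (5 mm headroom over the power bank), top at 33 mm. This point: x = 18, y = 0, z = 25 mm.
- stop (a point): Middle of the foot of the end stop's face, at x = 80 mm in the dock's frame. The stop is a white block reaching to x = 105 mm, 134 mm wide, 34 mm high. The power bank's nose touches it when fully home.
- glue_stick: Bystander: yellow glue stick standing beside the dock on the robot's side, 28 across, 90 high (mm). Origin: centre of its underside.
- cream_tin: Bystander: round copper-coloured tin beside the dock on the far side, 66 across, 34 high (mm). Origin: centre of its underside.
- tape_roll: Bystander: whitish roll of tape lying flat beyond the end stop of the dock, 72 across, 20 high (mm). Origin: centre of its underside.
- eraser: Bystander: white eraser 50 x 24 x 14 mm, at the near right. Origin: centre of its underside.
- pen_mug: Bystander: blue mug with pens, 76 across, 160 high with the pens (mm), at the left or right of the desk. Origin: centre of its underside.
- jar: Bystander: white jar with a red cap, 60 across, 60 high (mm), at the left or right of the desk. Origin: centre of its underside.
- stapler: Bystander: red and black stapler 110 x 34 x 38 mm, at the left. Origin: centre of its underside.
Mind the look-alikes: they are no part of the job. Of the things that look like the dock, the larger one is meant. Of the things that look like the bank, the larger one is meant.

How it is judged:
By the outcome, as a careful person would: the job done as asked, in the order asked, and still so for the second after the job is handed in, with the robot touching nothing.
It also fails if it takes over 70 s, if anything falls off the work surface, if the arm or the gripper's body presses on something with over 40 N, if the wrist force passes 120 N, or if a joint passes its speed limit or range.

### The arm

A 6-joint arm with a two-finger parallel gripper is mounted at the origin on the work surface. World frame = base frame: x ahead of the robot, y to its left, z up, the work surface at z = 0. Lengths are in m, angles in rad, forces in N, time in s.
With the tool pointing down it reaches from about 0.3 to 0.85 m from the base axis. Payload 5.4 kg.
Tool frame: the origin (TCP) lies between the finger pads; the fingertips stand 14 mm ahead of it and the grasp point (between the pads) lies 5 mm behind it; z points along the fingers, x is the direction in which the jaws open and shut, and the axes are right-handed (so a half turn about z gives the same grasp; the last joint's range is limited). The gripper opens to 85 mm and grips with 20 to 120 N. Pads are 22 mm wide; open, the fingers measure 114 mm over their backs; the gripper's body (76 mm by 85 mm) begins 54 mm behind the grasp point. The pads swing forward as they close: fully open they stand 13 mm farther back than shut.
Start: joints at [0.956, 0.158, 1.597, -0, 1.386, -0.21], TCP at [0.226, 0.529, 0.245] pointing down, gripper open.
Joint ranges: [-2.91, 2.91], [-0.94, 2.29], [0.18, 2.7], [-1.29, 4.43], [0.17, 2.64], [-3, 3]. Speed limits (rad/s): [2.57, 2.57, 3.14, 3.14, 3.14, 3.14].

### API

Orientations are given as a 3x3 rotation matrix whose columns are the frame's x, y, z axes.
In Python, from cell import bot, eyes gives the robot as it stands.
- The arm moves only by the shell command python3 -m creep 'ROWS' [FORCE]. ROWS is text: rows parted by semicolons, each of 5 numbers parted by spaces: the opening, from 0 (shut) to 1 (fully open), then the shift along the tool's x, y, z in units of 0.025 m (1.0 is 0.025 m), then the turn about the tool's z in units of 0.08 rad (1.0 is 0.08 rad). In form: claw dx dy dz roll; .... A call has 1 to 5 rows; each row shifts and turns the commanded pose from where the row before left it, along the tool's axes as they then stand; what a row does not reach is not made up. A row lasts 1/12 s, in which the tool goes at most 41.7 mm and 7.16 degrees, less where a joint would pass 70% of its speed; a pose out of reach is approached as far as the arm can. A call with a number of a shift or a turn outside -1 to 1 is refused whole. A call with a gripper value outside its range is refused whole. The fingers move at their own pace and stop on an object; FORCE is the grip in N (left out, the last holds). Time passes only in rows, so rows that do not move let the fingers close. It gives the time, the measured TCP pose, the force and the opening at its end, in the units of the state.
- bot.get_obs(): the state, without advancing time (a new reading comes with each control period).
- eyes.grab_frame(name): name is "scene" or "top" or "wrist"; returns a dict with "pixels" (400x640x3 uint8, red, green, blue), "camera_matrix" (3x3 intrinsics, pixels), "R" (3x3) and "t" (3): a world point X has camera coordinates R X + t; the wrist camera has in their place "tool_from_camera" (4x4, takes a point from camera to tool coordinates, whose origin is the TCP and whose axes are the tool frame's). Camera axes: x right, y down, z forward; pixel columns grow to the right and rows downward; lengths in m; the calibration is good to about 2 mm. A picture is of the moment at which its call begins: read the wrist's pose just before it. There is no depth.
- bot.finish_job(): hands the job in, once; it reports no verdict.
Trained networks look in a picture, given as the dict that the camera call returned (one of the last four; its "shot" number tells which), for a name from the list of things; names that differ only in an ending like _2 or _b are one class to them, and where a whole thing is asked for, a point or a joint stands for the part that bears it (a point fixed in the world has none). Each returns a list of dicts, best first, with "score" (0 to 1); they miss things now and then, are a little off and sometimes report something else, mostly with a low value. They report only what shows in the picture. A call takes as long as a camera call. They do not tell look-alikes from the thing itself.
- eyes.look_for(picture, label): "xyz" ([x, y, z] in m, in the coordinates of the camera as it stood for that picture, good to about 4 mm: the middle of the surface that is visible of it).
- eyes.silhouettes(picture, label): "mask" (400x640 bool, what is visible of it).
The state is a dict: "t": time; "joint_positions": joint angles; "dq": joint speeds; "joint_efforts": joint torques, N m; "ee_pos": TCP position; "tcp_rot": TCP orientation; "force": force on the tool from outside, world axes, zero at the start; "torque": the same for the moment, N m; "opening": opening from 0.0 (shut) to 1.0 (fully open).
Only numpy, scipy, OpenCV 4.12 (cv2) and the standard library are available. Lean on these libraries where they do the work, as an engineer would, in place of code of your own. Each camera call takes 0.05 s, during which the arm holds its last target.

## Working session

There is one attempt and no reset: what is moved stays moved. The work goes in short steps, Python scripts to look and compute and a shell command to move; the robot and the scene stay as the last step left them, time stands still between calls to the robot, and variables do not carry over. Pictures are saved under pics/ and viewed, and the job is handed in when it is done.

```bash
ls; mkdir -p pics
python3 - <<'E'
from cell import bot, eyes
import cv2,numpy as np
o=bot.get_obs();print(o['t'],o['ee_pos'],o['tcp_rot'],o['opening'],o['force'])
for n in ['scene','top']:
    f=eyes.grab_frame(n);cv2.imwrite(f'pics/{n}0.png',f['pixels'][:,:,::-1])
    for l in ['bank','dock','glue_stick','cream_tin','tape_roll','eraser','pen_mug','jar','stapler']:
        for d in eyes.look_for(f,l)[:3]:
            print(n,l,round(d['score'],2),np.round(f['R'].T@(np.array(d['xyz'])-f['t']),3))
E
```

```text
pics
0.0 [0.22611338 0.52802222 0.24430995] [[ 3.93816325e-01  9.19188470e-01 -1.12190142e-03]
 [ 9.19187186e-01 -3.93817715e-01 -1.58882562e-03]
 [-1.90225485e-03 -4.05531938e-04 -9.99998108e-01]] 1.0031863796313305 [0.27585896 0.2345697  0.01622493]
scene bank 0.98 [0.507 0.094 0.016]
scene bank 0.88 [0.314 0.185 0.017]
scene dock 0.8 [0.736 0.007 0.022]
scene dock 0.78 [ 0.58  -0.175  0.032]
scene glue_stick 0.88 [ 0.454 -0.212  0.055]
scene cream_tin 0.72 [ 0.704 -0.125  0.038]
scene cream_tin 0.66 [ 0.575 -0.176  0.028]
scene tape_roll 0.57 [ 0.644 -0.288  0.018]
scene eraser 0.49 [ 0.35  -0.399  0.012]
scene pen_mug 0.7 [0.557 0.424 0.068]
scene stapler 0.59 [0.33  0.439 0.022]
top bank 0.71 [0.299 0.196 0.019]
top bank 0.59 [0.504 0.112 0.021]
top dock 0.81 [ 0.562 -0.139  0.036]
top dock 0.71 [0.733 0.043 0.028]
top glue_stick 0.59 [ 0.443 -0.205  0.091]
top cream_tin 0.6 [ 0.697 -0.11   0.038]
top tape_roll 0.69 [ 0.636 -0.286  0.022]
top pen_mug 0.87 [0.547 0.447 0.071]
top jar 0.93 [ 0.525 -0.453  0.061]
top stapler 0.65 [0.324 0.438 0.039]
```

View pics/scene0.png

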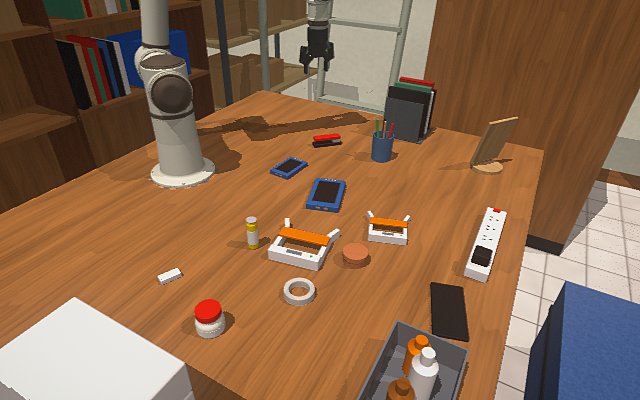

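View pics/top0.png

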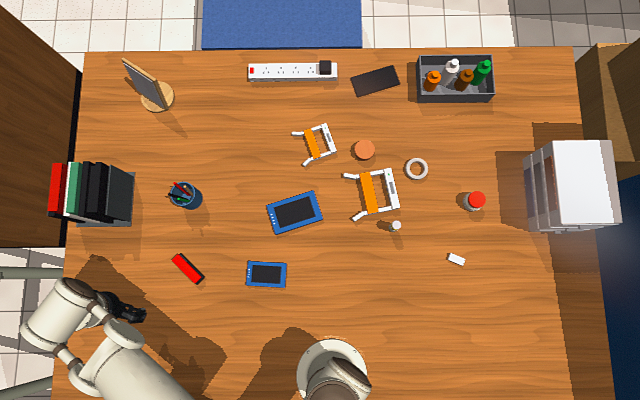

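```bash
cat > h.py <<'E'
from cell import bot, eyes
import cv2,numpy as np
from scipy.optimize import minimize
def box(x0,x1,y0,y1,z0,z1): return np.array([[x,y,z] for x in(x0,x1) for y in(y0,y1) for z in(z0,z1)])/1000.
BANK=[box(-80,80,-50,50,0,20)]
def lip(s): return np.array([[x,s*y,z] for x,y in((-50,69.5),(-50,75),(-13,54),(-10,67)) for z in(0,25)])/1000.
DOCK=[box(-10,80,55,67,0,25),box(-10,80,-67,-55,0,25),box(0,36,-67,67,25,33),box(80,105,-67,67,0,34),lip(1),lip(-1)]
def cam(f):
    if 'R' in f: return f['camera_matrix'],f['R'],np.array(f['t'])
    T=np.array(f['tool_from_camera']);o=f['o'];Rt=np.array(o['tcp_rot']);Rw=Rt@T[:3,:3];p=Rt@T[:3,3]+o['ee_pos']
    return f['camera_matrix'],Rw.T,-Rw.T@p
def proj(f,X):
    K,R,t=cam(f);c=X@np.array(R).T+t;c=c@np.array(K).T;return c[:,:2]/c[:,2:]
def world(P,p):
    c,s=np.cos(p[2]),np.sin(p[2]);return P@np.array([[c,s,0],[-s,c,0],[0,0,1]])+[p[0],p[1],0]
def render(f,parts,p,S=4):
    m=np.zeros((400*S,640*S),np.uint8)
    for P in parts:
        h=cv2.convexHull((((proj(f,world(P,p))+.5)*S)).astype(np.float32)).round().astype(np.int32);cv2.fillConvexPoly(m,h,255)
    return cv2.resize(m,(640,400),interpolation=cv2.INTER_AREA)/255.
def pickmask(f,label,p,parts):
    best=None;r=render(f,parts,p)
    for d in eyes.silhouettes(f,label):
        m=d['mask'].astype(float);i=np.minimum(m,r).sum()/max(1,np.maximum(m,r).sum())
        if best is None or i>best[0]: best=(i,m)
    return best
def fit(fs,ms,parts,p0):
    def cost(p):
        return sum(np.abs(render(f,parts,p)-m).sum()/m.sum() for f,m in zip(fs,ms))
    sx=np.array([[0,0,0],[.02,0,0],[0,.02,0],[0,0,.15]])+p0
    r=minimize(cost,p0,method='Nelder-Mead',options=dict(initial_simplex=sx,xatol=1e-4,fatol=1e-5))
    r=minimize(cost,r.x,method='Nelder-Mead',options=dict(initial_simplex=(sx-p0)*.3+r.x,xatol=1e-4,fatol=1e-5))
    return r.x,r.fun
def overlay(f,items,name,crop,S):
    x0,y0,x1,y1=crop
    im=cv2.resize(f['pixels'][y0:y1,x0:x1,::-1],None,fx=S,fy=S,interpolation=cv2.INTER_CUBIC)
    for parts,p,col in items:
        for P in parts:
            h=cv2.convexHull(((proj(f,world(P,p))+.5-[x0,y0])*S).astype(np.float32)).round().astype(np.int32);cv2.polylines(im,[h],True,col,1)
    cv2.imwrite(name,im)
E
cat > m1.py <<'E'
from h import *
fs=[eyes.grab_frame(n) for n in('scene','top')]
for l,parts,p0 in(('bank',BANK,[.505,.10,-1.3]),('dock',DOCK,[.565,-.13,-1.4])):
    p0=np.array(p0)
    k=[pickmask(f,l,p0,parts) for f in fs]
    print(l,[a[0] for a in k])
    for idx in([0],[1],[0,1]):
        p,c=fit([fs[i] for i in idx],[k[i][1] for i in idx],parts,p0);print(idx,np.round(p,4),round(c,3))
    if l=='bank': pb=p
overlay(fs[1],[(BANK,pb,(0,255,0)),(DOCK,p,(0,0,255))],'pics/ov_top.png',(250,150,420,250),4)
overlay(fs[0],[(BANK,pb,(0,255,0)),(DOCK,p,(0,0,255))],'pics/ov_scene.png',(240,160,410,280),4)
E
python3 m1.py
```

```text
bank [np.float64(0.8238014083204523), np.float64(0.8106722412196338)]
[0] [ 0.4991  0.1131 -1.255 ] 0.068
[1] [ 0.499   0.113  -1.2683] 0.033
[0, 1] [ 0.499   0.1134 -1.2672] 0.102
dock [np.float64(0.4167025073500147), np.float64(0.3118105390406065)]
[0] [ 0.5537 -0.1058 -1.38  ] 0.143
[1] [ 0.5557 -0.1084 -1.3847] 0.094
[0, 1] [ 0.5551 -0.108  -1.3864] 0.259
```

View pics/ov_top.png

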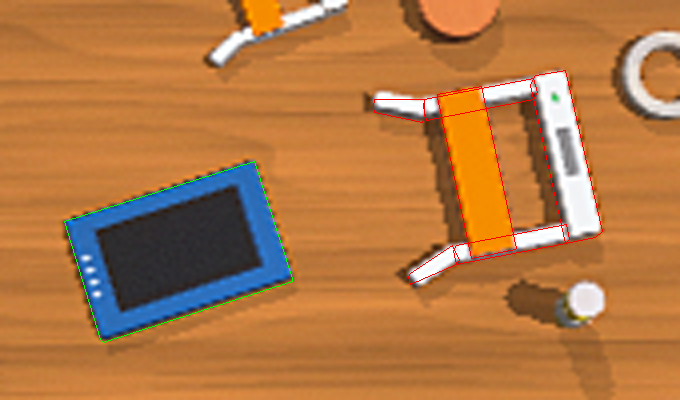

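View pics/ov_scene.png

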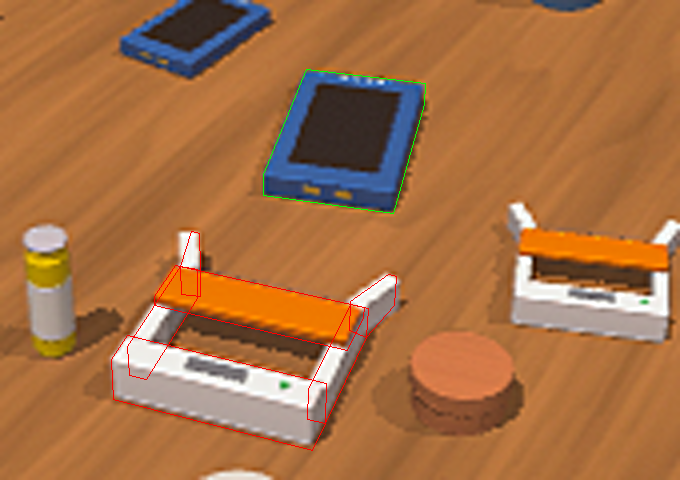

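```bash
python3 -m creep '0.6 -.35 .66 .2 0;0.6 -.35 .66 .2 0;0.6 -.35 .66 .2 0;0.6 -.35 .66 .2 0;0.6 -.35 .66 .2 0' 20; python3 -m creep '0.6 -.35 .66 .2 0;0.6 -.35 .66 .2 0;0.6 -.35 .66 .2 0;0.6 -.35 .66 .2 0;0.6 -.35 .66 .2 0';python3 -m creep '0.6 -.35 .66 .2 0;0.6 -.35 .66 .2 0;0.6 -.35 .66 .2 0;0.6 -.35 .66 .2 0;0.6 -.35 .66 .2 0';python3 -m creep '0.6 -.35 .66 .2 0;0.6 -.35 .66 .2 0;0.6 -.35 .66 .2 0;0.6 -.35 .66 .2 0;0.6 -.35 .66 .2 0'; python3 -m creep '0.6 0 0 0 .9;0.6 0 0 0 .9;0.6 0 0 0 .9;0.6 0 0 0 .9;0.6 0 0 0 .9'; python3 -m creep '0.6 0 0 0 .9;0.6 0 0 0 .9;0.6 0 0 0 .9;0.6 0 0 0 .9;0.6 0 0 0 .9'; python3 -m creep '0.6 0 0 0 .9;0.6 0 0 0 .9'
cat > st.py <<'E'
from h import *
pb=np.array([.499,.1134,-1.267])
o=bot.get_obs();R=np.array(o['tcp_rot']);print(o['t'],np.round(o['ee_pos'],4),'yaw heading',np.arctan2(R[1,1],R[0,1]),'tilt',np.round(R[:2,2],4),'op',round(o['opening'],3),'F',np.round(o['force'],2))
d=np.array(o['ee_pos'])[:2]-pb[:2];c,s=np.cos(pb[2]),np.sin(pb[2]);print('in bank frame mm',1e3*(d@[c,s]),1e3*(d@[-s,c]))
E
python3 st.py
python3 - <<'E'
from h import *
o=bot.get_obs();f=eyes.grab_frame('wrist');f['o']=o
pb=np.array([.499,.1134,-1.267])
overlay(f,[(BANK,pb,(0,255,0)),(DOCK,np.array([.5551,-.108,-1.3864]),(0,0,255))],'pics/w1.png',(0,0,640,400),1)
E
```

```text
t: 1.72
ee_pos: [0.2855, 0.4551, 0.2201]
tcp_rot: [[0.394, 0.919, 0.0], [0.919, -0.394, 0.0], [0.0, 0.0, -1.0]]
force: [0.0, -0.4, 0.1]
opening: 0.597
t: 2.13
ee_pos: [0.3442, 0.3824, 0.1952]
tcp_rot: [[0.394, 0.919, 0.0], [0.919, -0.394, 0.0], [0.0, 0.0, -1.0]]
force: [1.4, -0.2, -0.2]
opening: 0.6
t: 2.55
ee_pos: [0.4028, 0.3097, 0.1702]
tcp_rot: [[0.394, 0.919, 0.0], [0.919, -0.394, 0.0], [0.0, 0.0, -1.0]]
force: [-2.1, 0.2, -0.3]
opening: 0.597
t: 2.97
ee_pos: [0.4615, 0.237, 0.1452]
tcp_rot: [[0.394, 0.919, 0.0], [0.919, -0.394, 0.0], [0.0, 0.0, -1.0]]
force: [0.1, 0.8, 0.7]
opening: 0.602
t: 3.38
ee_pos: [0.461, 0.2376, 0.1453]
tcp_rot: [[0.695, 0.719, 0.0], [0.719, -0.695, 0.0], [0.0, 0.0, -1.0]]
force: [0.0, 0.6, -0.7]
opening: 0.598
t: 3.8
ee_pos: [0.4609, 0.2377, 0.1454]
tcp_rot: [[0.904, 0.428, 0.0], [0.428, -0.904, 0.0], [0.0, 0.0, -1.0]]
force: [0.3, 0.5, -0.3]
opening: 0.597
t: 3.97
ee_pos: [0.4609, 0.2377, 0.1454]
tcp_rot: [[0.956, 0.294, 0.0], [0.294, -0.956, 0.0], [0.0, 0.0, -1.0]]
force: [-1.2, 0.9, -0.1]
opening: 0.601
3.9667 [0.4609 0.2377 0.1454] yaw heading -1.2723316435607201 tilt [0.0001 0.    ] op 0.601 F [-1.19  0.85 -0.09]
in bank frame mm -130.01680016741406 0.848309602571582
```

View pics/w1.png

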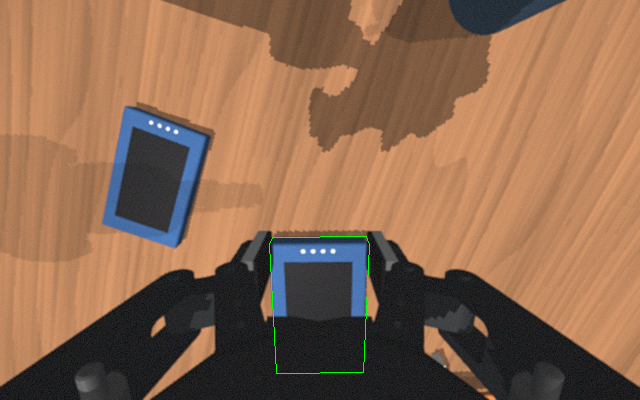

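```bash
python3 -m creep '0.6 0 0 .45 0;0.6 0 0 .45 0;0.6 0 0 .45 0;0.6 0 0 .45 0;0.6 0 0 .45 0' >/dev/null; python3 -m creep '0.6 0 0 .45 0;0.6 0 0 .45 0;0.6 0 0 .45 0;0.6 0 0 .45 0;0.6 0 0 .3 0' ; python3 -m creep '0.6 0 0 .1 0;0.6 0 0 .1 0;0.6 0 0 0 0'; python3 st.py
python3 - <<'E'
from h import *
f=eyes.grab_frame('scene');overlay(f,[],'pics/s2.png',(240,100,440,250),4)
E
```

```text
t: 4.85
ee_pos: [0.4602, 0.2375, 0.0348]
tcp_rot: [[0.955, 0.297, -0.002], [0.297, -0.955, -0.0], [-0.002, -0.0, -1.0]]
force: [0.2, -0.2, 0.3]
opening: 0.6
t: 5.1
ee_pos: [0.4609, 0.2377, 0.0314]
tcp_rot: [[0.955, 0.297, -0.0], [0.297, -0.955, -0.0], [-0.0, -0.0, -1.0]]
force: [0.1, 0.3, -0.3]
opening: 0.603
5.1 [0.4609 0.2377 0.0314] yaw heading -1.2687792169908978 tilt [-0.0001 -0.    ] op 0.603 F [ 0.15  0.3  -0.3 ]
in bank frame mm -129.99662582334665 0.8408341440930235
```

View pics/s2.png

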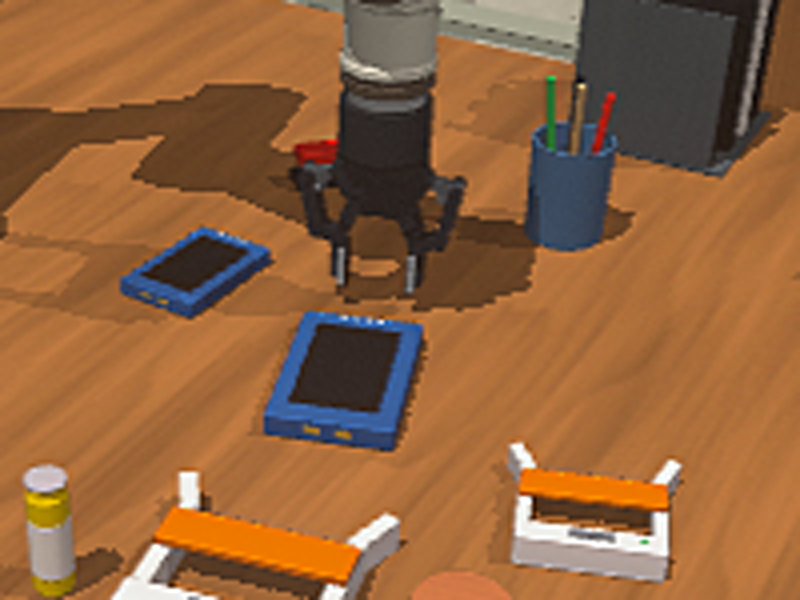

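```bash
python3 -m creep '0.6 0 0 .1 0;0.6 0 0 .1 0;0.6 0 0 0 0'
python3 - <<'E'
from h import *
o=bot.get_obs();R=np.array(o['tcp_rot']);f=eyes.grab_frame('scene')
overlay(f,[],'pics/s3.png',(300,140,370,190),10)
for s in(-1,1):
  for d in(0,10,14,20,26):
    X=R@[s*.03,.011,d/1000]+o['ee_pos'];print(s,d,np.round((proj(f,X[None])[0]+.5-[300,140])*10))
E
```

```text
t: 5.4
ee_pos: [0.4608, 0.2377, 0.0264]
tcp_rot: [[0.955, 0.297, -0.0], [0.297, -0.955, -0.0], [-0.0, -0.0, -1.0]]
force: [0.1, 0.2, -0.7]
opening: 0.599
-1 0 [249. 305.]
-1 10 [248. 331.]
-1 14 [247. 341.]
-1 20 [247. 357.]
-1 26 [246. 372.]
1 0 [424. 327.]
1 10 [423. 352.]
1 14 [422. 363.]
1 20 [421. 378.]
1 26 [420. 393.]
```

View pics/s3.png

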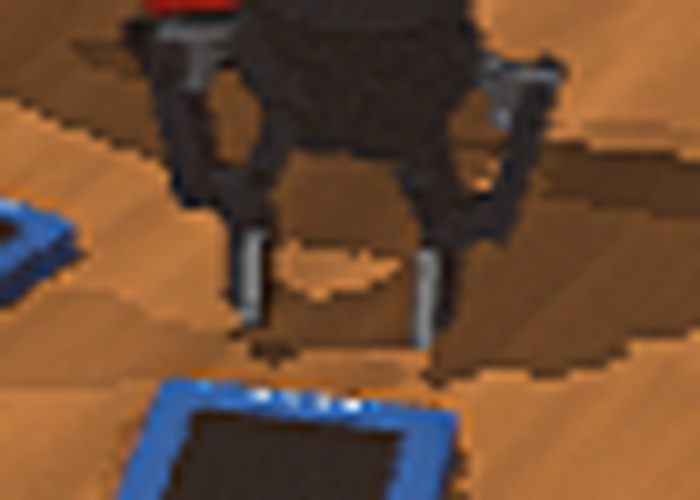

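```bash
python3 -m creep '0.6 0 0 .11 0;0.6 0 0 .11 0;0.6 0 0 .11 0;0.6 0 0 0 0';  python3 -m creep '0.6 0 .24 0 0;0.6 0 .24 0 0;0.6 0 .24 0 0;0.6 0 .24 0 0;0.6 0 .24 0 0'; python3 -m creep '0.6 0 .08 0 0;0.6 0 .08 0 0;0.6 0 .08 0 0;0.6 0 .08 0 0;0.6 0 0 0 0'; python3 st.py
```

```text
t: 5.78
ee_pos: [0.4603, 0.2375, 0.0176]
tcp_rot: [[0.955, 0.297, -0.001], [0.297, -0.955, -0.0], [-0.001, -0.0, -1.0]]
force: [0.3, 0.1, -0.1]
opening: 0.597
t: 6.2
ee_pos: [0.4702, 0.2083, 0.0184]
tcp_rot: [[0.955, 0.297, 0.0], [0.297, -0.955, 0.0], [0.0, 0.0, -1.0]]
force: [-0.9, 0.8, -0.8]
opening: 0.602
t: 6.62
ee_pos: [0.4722, 0.2012, 0.0183]
tcp_rot: [[0.955, 0.297, 0.0], [0.297, -0.955, -0.0], [-0.0, 0.0, -1.0]]
force: [0.5, -0.2, 0.3]
opening: 0.6
6.6167 [0.4722 0.2012 0.0183] yaw heading -1.268825515124103 tilt [ 0.     -0.0001] op 0.6 F [ 0.53 -0.21  0.3 ]
in bank frame mm -91.79389854509793 0.7385074556313705
```

```bash
python3 -m creep '0.6 0 .1 0 0;0.6 0 .1 0 0;0.6 0 .1 0 0;0.6 0 .1 0 0;0.6 0 .1 0 0'; python3 -m creep '0.6 0 .1 0 0;0.6 0 .1 0 0;0.6 0 .1 0 0;0.6 0 .1 0 0;0.6 0 .1 0 0';cat > m2.py <<'E'
from h import *
import sys
PD=np.array([.5551,-.108,-1.3864])
o=bot.get_obs();R=np.array(o['tcp_rot']);yt=np.arctan2(R[1,1],R[0,1])
def rel(p,q):
    d=np.array(p[:2])-q[:2];c,s=np.cos(q[2]),np.sin(q[2]);return np.round([1e3*(d@[c,s]),1e3*(d@[-s,c]),(p[2]-q[2])*1000],1)
fs=[eyes.grab_frame(n) for n in('scene','top')]
tip=np.array(o['ee_pos']);tool=[tip[0],tip[1],yt]
c,s=np.cos(yt),np.sin(yt);p0=np.array([tip[0]+.091*c,tip[1]+.091*s,yt])
ms=[pickmask(f,'bank',p0,BANK) for f in fs]
def go(idx):
    # ignore occluded pixels: only penalise outside-of-model mask fully, missing at occluders (dark gripper) excluded
    def cost(p):
        t=0
        for i in idx:
            f=fs[i];m=ms[i][1];r=render(f,BANK,p)
            px=f['pixels'].astype(int);occ=(px.max(2)<70)&(m<.5)
            occ=cv2.dilate(occ.astype(np.uint8),np.ones((3,3)))>0
            t+=(np.abs(r-m)*~occ).sum()/m.sum()
        return t
    sx=np.array([[0,0,0],[.01,0,0],[0,.01,0],[0,0,.08]])+p0
    q=minimize(cost,p0,method='Nelder-Mead',options=dict(initial_simplex=sx,xatol=1e-4,fatol=1e-5))
    q=minimize(cost,q.x,method='Nelder-Mead',options=dict(initial_simplex=(sx-p0)*.4+q.x,xatol=1e-4,fatol=1e-5));return q
print('t',o['t'],'F',np.round(o['force'],1),'z',round(tip[2],4),'tool in dock',rel(tool,PD))
for idx in([0],[1],[0,1]):
    q=go(idx);print(idx,'cost',round(q.fun,3),'bank in dock',rel(q.x,PD),'tool in bank',rel(tool,q.x))
n=sys.argv[1]
overlay(fs[1],[(BANK,q.x,(0,255,0)),(DOCK,PD,(0,0,255))],f'pics/t{n}.png',(250,140,420,250),4)
E
python3 m2.py 1
```

```text
t: 7.03
ee_pos: [0.4758, 0.1894, 0.0183]
tcp_rot: [[0.955, 0.297, -0.0], [0.297, -0.955, 0.0], [-0.0, -0.0, -1.0]]
force: [-1.2, 2.7, 0.4]
opening: 0.6
t: 7.45
ee_pos: [0.4796, 0.1773, 0.0183]
tcp_rot: [[0.955, 0.297, -0.0], [0.297, -0.955, -0.0], [-0.0, -0.0, -1.0]]
force: [-0.3, 2.7, 0.9]
opening: 0.6
t 7.45 F [-0.3  2.7  0.9] z 0.0183 tool in dock [-294.3  -21.9  117.5]
[0] cost 0.034 bank in dock [-205.4  -12.4  127.9] tool in bank [-89.4   2.  -10.4]
[1] cost 0.171 bank in dock [-200.2  -12.1  148.8] tool in bank [-94.4   4.3 -31.3]
[0, 1] cost 0.216 bank in dock [-202.5  -12.3  118.6] tool in bank [-92.3   1.4  -1.1]
```

View pics/t1.png

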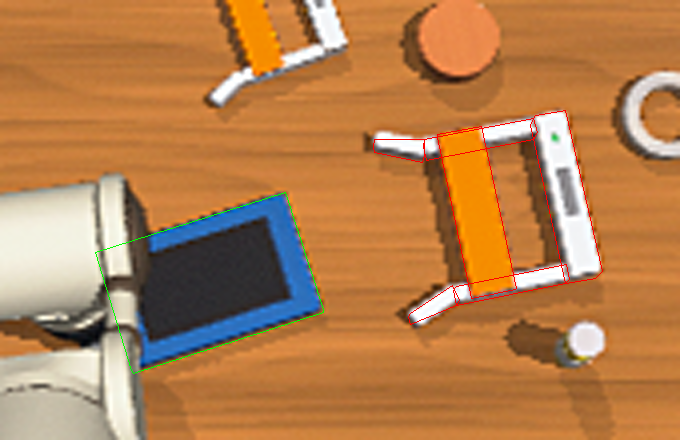

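```bash
python3 -m creep '0.6 0 .12 0 0;0.6 0 .12 0 0;0.6 0 .12 0 0;0.6 0 .12 0 0;0.6 0 .12 0 0'; python3 -m creep '0.6 0 .12 0 0;0.6 0 .12 0 0;0.6 0 .12 0 0;0.6 0 .12 0 0;0.6 0 .12 0 0' | grep force; python3 -m creep '0.6 0 .12 0 0;0.6 0 .12 0 0;0.6 0 .12 0 0;0.6 0 .12 0 0;0.6 0 .12 0 0'|grep force; python3 -m creep '0.6 0 .12 0 0;0.6 0 .12 0 0;0.6 0 .12 0 0;0.6 0 .12 0 0;0.6 0 .12 0 0'|grep force; python3 m2.py 2
python3 - <<'E'
from h import *
f=eyes.grab_frame('scene');overlay(f,[(DOCK,np.array([.5551,-.108,-1.3864]),(0,0,255))],'pics/s4.png',(240,140,420,275),4)
E
```

```text
t: 8.07
ee_pos: [0.4842, 0.163, 0.0183]
tcp_rot: [[0.955, 0.297, -0.0], [0.297, -0.955, 0.0], [0.0, -0.0, -1.0]]
force: [-0.7, 3.3, 1.1]
opening: 0.604
force: [-0.8, 2.8, 0.4]
force: [0.1, 2.4, 1.6]
force: [-1.1, 2.4, 0.6]
t 9.3167 F [-1.1  2.4  0.6] z 0.0183 tool in dock [-234.7  -14.8  117.6]
[0] cost 0.035 bank in dock [-146.    -6.3  119.5] tool in bank [-89.    2.1  -1.9]
[1] cost 0.255 bank in dock [-139.7   -4.3  130.8] tool in bank [-95.5   2.  -13.2]
[0, 1] cost 0.321 bank in dock [-142.3   -5.   118.2] tool in bank [-92.9   1.2  -0.6]
```

View pics/t2.png

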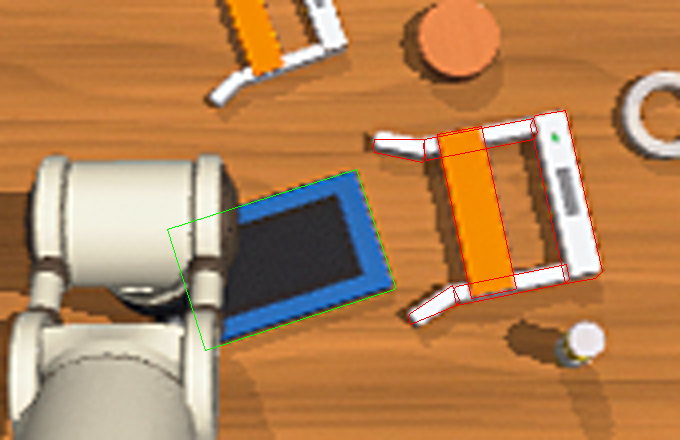

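View pics/s4.png

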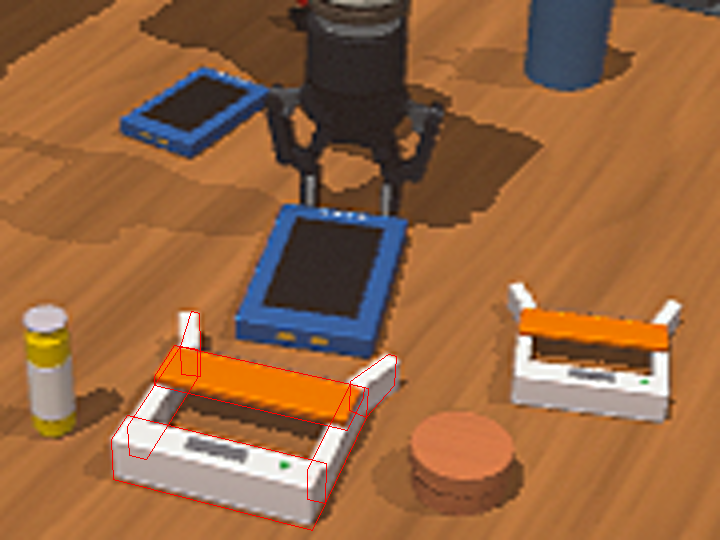

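```bash
python3 -m creep '0.6 0 .1 0 0;0.6 0 .1 0 0;0.6 0 .1 0 0;0.6 0 .1 0 0;0.6 0 .1 0 0'|grep force; python3 -m creep '0.6 0 .1 0 0;0.6 0 .1 0 0;0.6 0 .1 0 0;0.6 0 .1 0 0;0.6 0 .1 0 0' | grep force; python3 -m creep '0.6 .036 .1 0 .123;0.6 .036 .1 0 .123;0.6 .036 .1 0 .123;0.6 .036 .1 0 .123;0.6 .036 .1 0 .123'|grep force;  python3 m2.py 3
python3 - <<'E'
from h import *
f=eyes.grab_frame('scene');overlay(f,[(DOCK,np.array([.5551,-.108,-1.3864]),(0,0,255))],'pics/s5.png',(240,140,420,275),4)
E
```

```text
force: [-1.1, 2.4, -0.0]
force: [-0.4, 2.1, -1.0]
force: [-0.9, 1.7, -1.0]
t 10.8167 F [-0.9  1.7 -1. ] z 0.0182 tool in dock [-197.8   -6.1   67.4]
[0] cost 0.073 bank in dock [-117.9   -2.5   54.7] tool in bank [-80.1   0.7  12.7]
[1] cost 0.349 bank in dock [-107.    -1.1   73.6] tool in bank [-90.9   1.7  -6.2]
[0, 1] cost 0.471 bank in dock [-107.6   -1.8   61. ] tool in bank [-90.4   1.2   6.4]
```

View pics/t3.png

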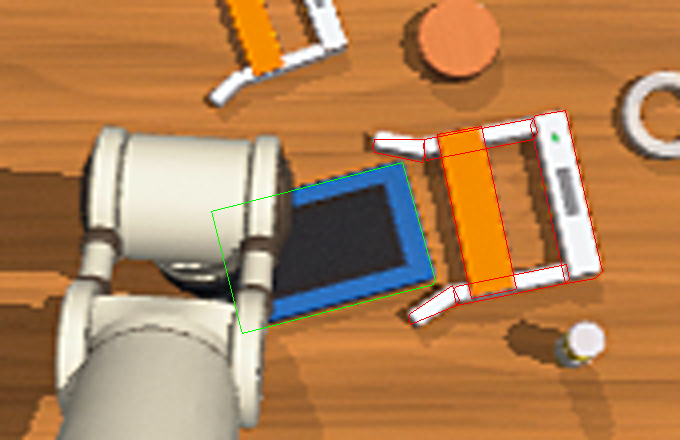

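View pics/s5.png

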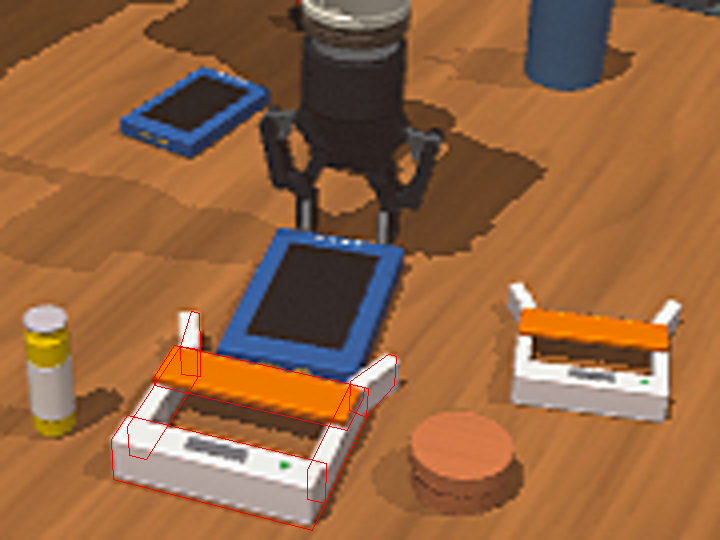

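```bash
python3 -m creep '0.6 .041 .1 0 .14;0.6 .041 .1 0 .14;0.6 .041 .1 0 .14;0.6 .041 .1 0 .14;0.6 .041 .1 0 .14'|grep force;  python3 -m creep '0.6 .041 .1 0 .14;0.6 0 0 0 0'|grep force;python3 m2.py 4
python3 - <<'E'
from h import *
f=eyes.grab_frame('scene');overlay(f,[(DOCK,np.array([.5551,-.108,-1.3864]),(0,0,255))],'pics/s6.png',(240,140,420,275),4)
E
```

```text
force: [0.2, 2.4, 1.2]
force: [-0.8, 1.5, 1.6]
t 11.65 F [-0.8  1.5  1.6] z 0.0184 tool in dock [-1.827e+02  9.000e-01  1.000e-01]
[0] cost 0.134 bank in dock [-118.6   -1.    15. ] tool in bank [-64.1   2.9 -14.9]
[1] cost 0.303 bank in dock [-90.    1.3  -2.7] tool in bank [-92.7  -0.6   2.8]
[0, 1] cost 0.552 bank in dock [-91.7   0.2   3.9] tool in bank [-91.    1.1  -3.8]
```

View pics/t4.png

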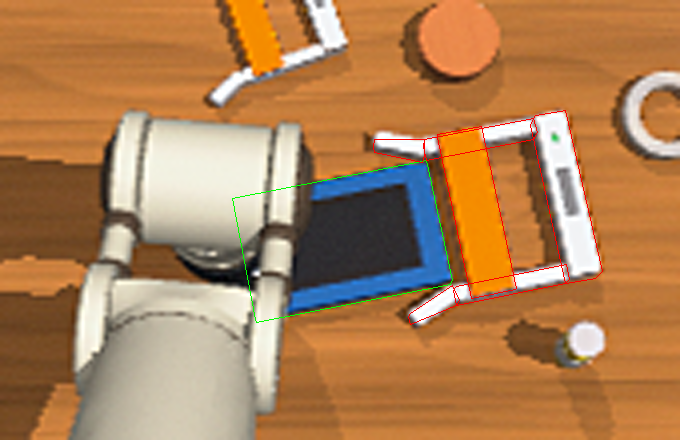

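View pics/s6.png

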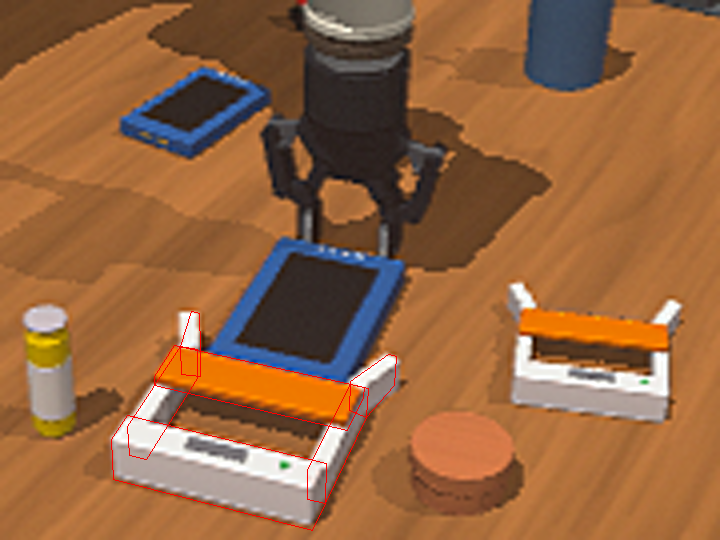

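```bash
for i in 1; do python3 -m creep '0.6 0 .1 0 0;0.6 0 .1 0 0;0.6 0 .1 0 0;0.6 0 .1 0 0;0.6 0 .1 0 0'|grep force; done; python3 -m creep '0.6 0 .1 0 0;0.6 0 .1 0 0;0.6 0 .1 0 0;0.6 0 .1 0 0;0.6 0 .1 0 0'|grep force; python3 m2.py 5
python3 - <<'E'
from h import *
f=eyes.grab_frame('scene');overlay(f,[(DOCK,np.array([.5551,-.108,-1.3864]),(0,0,255))],'pics/s7.png',(240,140,420,275),4)
E
```

```text
force: [-0.4, 1.9, -0.5]
force: [-1.1, 2.1, -1.3]
t 12.7333 F [-1.1  2.1 -1.3] z 0.0182 tool in dock [-158.1    0.5    1.2]
[0] cost 0.431 bank in dock [-68.6  -0.7  22.7] tool in bank [-89.5   3.2 -21.5]
[1] cost 0.515 bank in dock [-78.1  -0.5  -3.9] tool in bank [-80.    0.7   5.1]
[0, 1] cost 0.959 bank in dock [-79.5  -0.9  11.8] tool in bank [-78.6   2.3 -10.6]
```

View pics/t5.png

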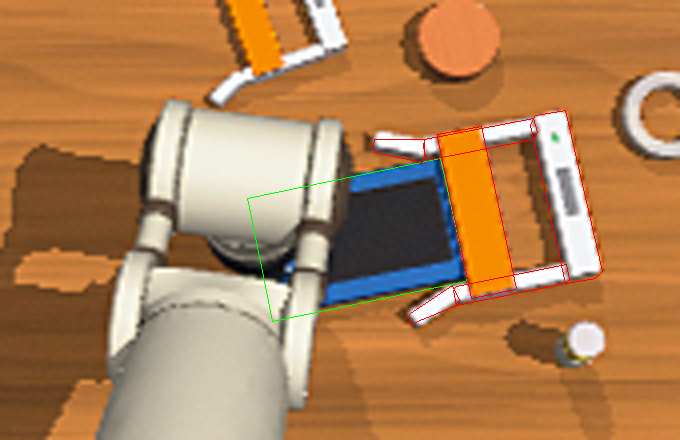

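View pics/s7.png

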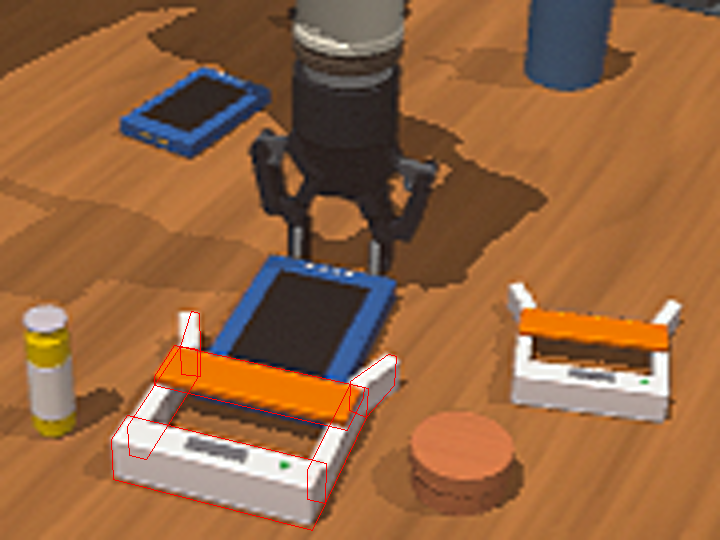

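```bash
python3 -m creep '0.6 0 .1 0 0;0.6 0 .1 0 0;0.6 0 .1 0 0;0.6 0 .1 0 0;0.6 0 .1 0 0'|grep force; python3 -m creep '0.6 0 .1 0 0;0.6 0 .1 0 0;0.6 0 .1 0 0;0.6 0 .1 0 0;0.6 0 .1 0 0'|grep force;  python3 -m creep '0.6 0 .1 0 0;0.6 0 .1 0 0;0.6 0 .1 0 0;0.6 0 .1 0 0;0.6 0 .1 0 0'|grep force; python3 -m creep '0.6 0 .1 0 0;0.6 0 .1 0 0;0.6 0 .1 0 0;0.6 0 .1 0 0;0.6 0 .1 0 0'|grep force; python3 m2.py 6
python3 - <<'E'
from h import *
f=eyes.grab_frame('scene');overlay(f,[(DOCK,np.array([.5551,-.108,-1.3864]),(0,0,255))],'pics/s8.png',(240,140,420,275),4)
E
```

```text
force: [-1.0, 4.2, 3.0]
force: [-0.7, 4.0, 3.4]
force: [-0.7, 4.1, 3.7]
force: [-0.8, 3.2, 3.3]
t 14.65 F [-0.8  3.2  3.3] z 0.0183 tool in dock [-108.1    0.6    1.2]
[0] cost 0.549 bank in dock [-34.8  -1.6 -12.4] tool in bank [-73.3   1.3  13.6]
[1] cost 2.368 bank in dock [-30.5 -13.9 121.8] tool in bank [ -75.3   23.9 -120.7]
[0, 1] cost 2.959 bank in dock [-34.3  -1.7 -29. ] tool in bank [-73.8   0.2  30.2]
```

View pics/t6.png

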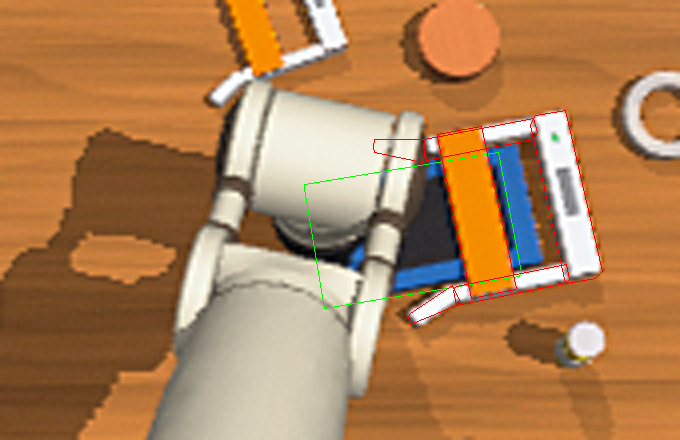

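View pics/s8.png

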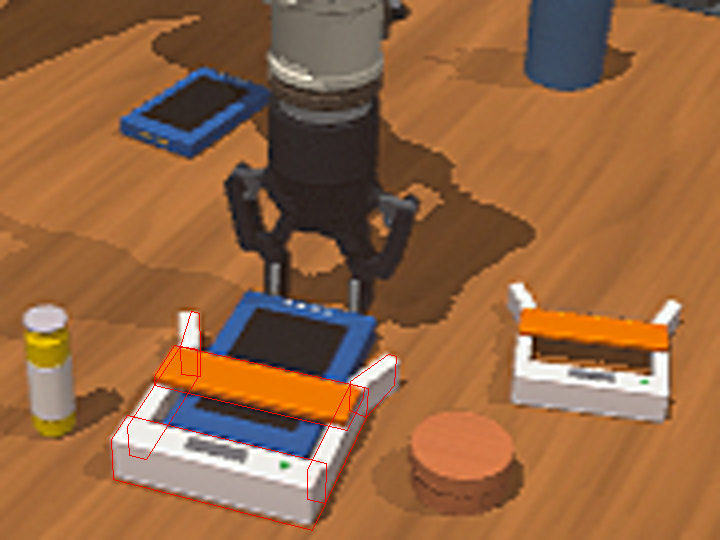

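```bash
python3 -m creep '0.6 0 .08 0 0;0.6 0 .08 0 0;0.6 0 .08 0 0;0.6 0 .08 0 0;0.6 0 .08 0 0'|grep force; python3 -m creep '0.6 0 .04 0 0;0.6 0 .04 0 0;0.6 0 .04 0 0'|grep force; python3 -m creep '0.6 0 .02 0 0;0.6 0 .02 0 0'|grep force; python3 st.py
python3 - <<'E'
from h import *
f=eyes.grab_frame('scene');overlay(f,[(BANK,np.array([.5551,-.108,-1.3864]),(0,255,0))],'pics/s9.png',(250,180,390,275),5)
E
```

```text
force: [-0.8, 2.7, -0.5]
force: [0.7, 2.6, -1.0]
force: [-0.1, 1.8, -0.6]
15.7333 [ 0.5384 -0.0151  0.0182] yaw heading -1.3852459179438554 tilt [-0.0002  0.    ] op 0.599 F [-0.11  1.75 -0.58]
in bank frame mm 134.4320814129825 -0.8686020799156661
```

View pics/s9.png

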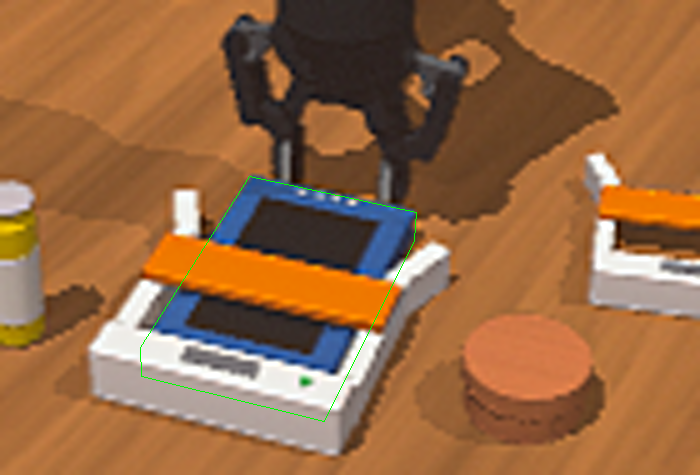

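```bash
for i in 1; do python3 -m creep '0.6 0 .02 0 0;0.6 0 .02 0 0;0.6 0 .02 0 0'|grep -E "force|ee"; done; python3 -m creep '0.6 0 .02 0 0;0.6 0 .02 0 0'|grep -E "force|ee"; python3 -m creep '0.6 0 .02 0 0;0.6 0 0 0 0'|grep -E "force|ee"
```

```text
ee_pos: [0.5387, -0.0166, 0.0183]
force: [-0.6, 1.8, -1.2]
ee_pos: [0.5389, -0.0176, 0.0183]
force: [-0.6, 2.2, -1.0]
ee_pos: [0.539, -0.0179, 0.0183]
force: [-1.6, 3.2, -0.9]
```

```bash
python3 -m creep '0.6 0 .02 0 0;0.6 0 0 0 0'|grep -E "force|ee"; python3 -m creep '0.6 0 .02 0 0;0.6 0 0 0 0'|grep -E "force|ee"
```

```text
ee_pos: [0.539, -0.0179, 0.0183]
force: [-0.4, 5.5, -0.1]
ee_pos: [0.539, -0.018, 0.0183]
force: [-1.8, 6.4, 1.1]
```

Run:
```python
from h import *
f=eyes.grab_frame('scene');overlay(f,[],'pics/s10.png',(260,190,360,275),7)
f=eyes.grab_frame('top');overlay(f,[],'pics/t10.png',(340,160,410,220),8)
```

```text
(no output)
```

View pics/s10.png

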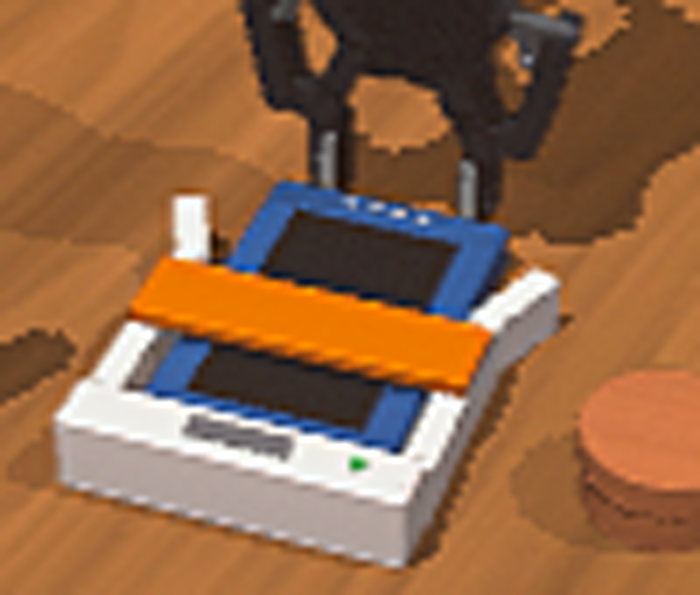

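View pics/t10.png

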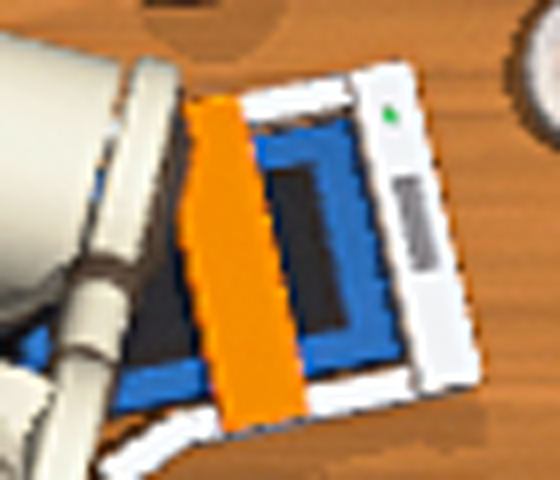

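```bash
python3 -m creep '0.6 0 .03 0 0;0.6 0 0 0 0'|grep -E "force|ee"; python3 -m creep '0.6 0 .03 0 0;0.6 0 0 0 0;0.6 0 0 0 0'|grep -E "force|ee"
```

```text
ee_pos: [0.539, -0.018, 0.0183]
force: [-0.6, 9.6, 2.7]
ee_pos: [0.539, -0.0181, 0.0183]
force: [-1.3, 13.1, 3.6]
```

```bash
python3 -m creep '0.6 0 -.05 0 0;0.6 0 -.05 0 0;0.6 0 -.1 0 0;0.6 0 -.2 0 0;0.6 0 -.3 0 0'|grep -E "force|ee"; python3 -m creep '0.6 0 -.4 0 0;0.6 0 -.4 0 0;0.6 0 -.4 -.3 0;0.6 0 -.4 -.5 0;0.6 0 -.4 -.8 0'|grep -E "force|ee";python3 -m creep '0.6 0 -.8 -.8 0;0.6 0 -.8 -.8 0;0.6 0 -.8 -.8 0;0.6 0 -.8 -.8 0;0.6 0 -.8 -.8 0'|grep -E "force|ee";python3 -m creep '0.6 0 -.8 -.5 0;0.6 0 -.8 -.5 0;0.6 0 -.8 -.5 0;0.6 0 -.5 0 0;0.6 0 0 0 0'|grep -E "force|ee"
cat > m3.py <<'E'
from h import *
PD=np.array([.5551,-.108,-1.3864])
fs=[eyes.grab_frame(n) for n in('scene','top')]
overlay(fs[0],[],'pics/s11.png',(260,190,360,275),7)
overlay(fs[1],[(BANK,PD,(0,255,0))],'pics/t11.png',(320,150,420,230),7)
for n,f in zip('st',fs):
    for l in ['glue_stick','cream_tin','tape_roll','eraser','pen_mug','jar','stapler']:
        for d in eyes.look_for(f,l)[:1]: print(n,l,round(d['score'],2),np.round(f['R'].T@(np.array(d['xyz'])-f['t']),3))
E
python3 m3.py
```

```text
ee_pos: [0.5368, -0.0037, 0.0187]
force: [-0.0, 0.9, -0.1]
ee_pos: [0.5251, 0.0474, 0.0575]
force: [0.3, 0.5, -0.4]
ee_pos: [0.5078, 0.1459, 0.1599]
force: [0.2, 0.1, -0.1]
ee_pos: [0.4947, 0.2179, 0.1966]
force: [-0.9, 0.1, -0.7]
s glue_stick 0.66 [ 0.451 -0.212  0.056]
s cream_tin 0.82 [ 0.701 -0.126  0.036]
s tape_roll 0.96 [ 0.644 -0.287  0.019]
s eraser 0.79 [ 0.348 -0.399  0.011]
s pen_mug 0.82 [0.558 0.425 0.068]
s jar 0.59 [ 0.537 -0.47   0.045]
s stapler 0.77 [0.331 0.438 0.019]
t cream_tin 0.83 [ 0.697 -0.113  0.037]
t tape_roll 0.77 [ 0.635 -0.283  0.023]
t eraser 0.48 [ 0.347 -0.394  0.017]
t pen_mug 0.76 [0.546 0.452 0.073]
t jar 0.9 [ 0.525 -0.454  0.06 ]
t stapler 0.74 [0.324 0.438 0.038]
```

View pics/t11.png

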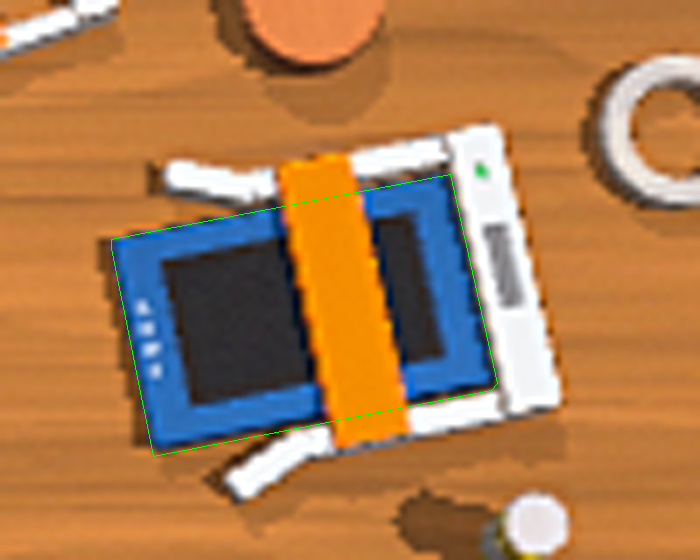

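View pics/s11.png

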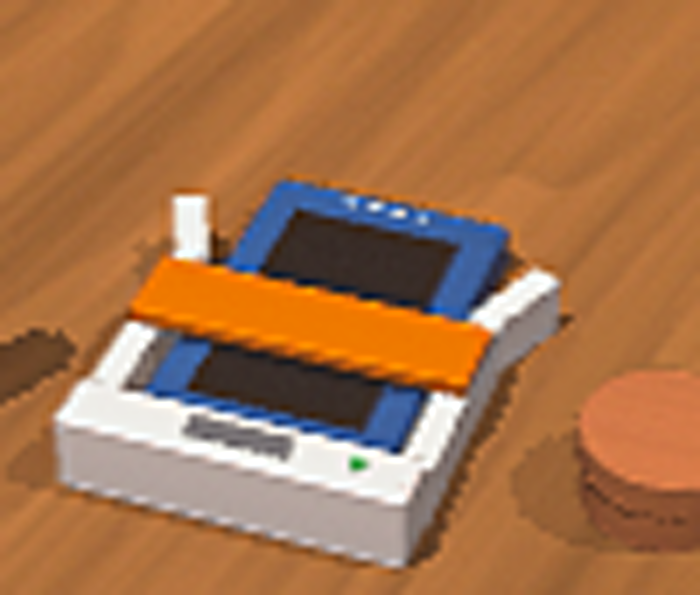

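```bash
python3 -c "
from cell import bot
print(bot.get_obs()['t'],bot.finish_job())"
```

```text
the job is handed in; nothing more can be done
19.6833 None
```

I pushed the power bank into the larger dock and handed the job in at 19.7 s. The hand is clear: it was backed off and raised before handing in.

- **Method:** I pushed flat on the tail with two half-open fingertips, steering a gentle arc to line it up. It then went straight under the bridge at about 30 mm/s, in 0.5–1 mm steps at the end.
- **Fully home:** at the stop the fingers stopped advancing while the force rose steadily from about 2 N to 13 N. The final top picture matches the expected home outline to within 1–2 mm.
- **Bystanders:** I compared the positions the networks reported before and after. All seven agree to within about 5 mm in the same camera, which is close to their accuracy. Two could only be compared in one view: the top camera missed the glue stick at the end, and only the top camera had found the jar at the start.
- **Check that disagreed:** once the bank was partly under the bridge and behind the arm, my automatic outline fit became unreliable. From there I went by the finger position, the force and the pictures. In the scene view, the dock outline also sat about 2 mm off.

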